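# Ready the scale for weighing yerba into the gourd

## Robot

A 6-joint arm with a two-finger parallel gripper is mounted at the origin on the work surface. World frame = base frame: x ahead of the robot, y to its left, z up, the work surface at z = 0. Lengths are in m, angles in rad, forces in N, time in s.
With the tool pointing down it reaches from about 0.375 to 0.9 m from the base axis. Payload 3.1 kg.
Tool frame: the origin (TCP) lies between the finger pads; the fingertips stand 8 mm ahead of it and the grasp point (between the pads) lies 11 mm behind it; z points along the fingers, y is the line along which they close (so a half turn about z gives the same grasp; the last joint's range is limited). The gripper opens to 85 mm and grips with 20 to 120 N. Pads are 22 mm wide; open, the fingers measure 114 mm over their backs; the gripper's body (76 mm by 85 mm) begins 54 mm behind the grasp point. The pads swing forward as they close: fully open they stand 13 mm farther back than shut.
Start: joints at [1.085, 0.527, 1.433, -0, 1.181, -0.178], TCP at [0.189, 0.596, 0.206] pointing down, gripper open.
Joint ranges: [-3.08, 3.08], [-0.75, 2.2], [0.22, 2.44], [-1.43, 4.57], [0, 2.65], [-2.85, 2.85]. Speed limits (rad/s): [2.79, 2.79, 3.14, 3.14, 3.14, 3.14].

## Interface

Orientations are given as a unit quaternion [x, y, z, w].
In Python, from station import readout, cams, sign_off gives the robot as it stands.
- The arm moves only by the tool send_rows, never from a script. Its argument "commands" is text: rows parted by semicolons, each of 5 numbers parted by spaces: the finger opening in mm, from 0 to 85.4, then the shift along the tool's x, y, z each as a share of 0.02 m, from -1 to 1, then the turn about the tool's z as a share of 4 degrees, from -1 to 1. In form: grip dx dy dz spin; .... A call has 1 to 20 rows; each row shifts and turns the commanded pose from where the row before left it, along the tool's axes as they then stand; what a row does not reach is not made up. A row lasts 1/12 s, in which the tool goes at most 41.7 mm and 7.16 degrees, less where a joint would pass 70% of its speed; a pose out of reach is approached as far as the arm can. A call with a number of a shift or a turn outside -1 to 1 is refused whole. A call with a gripper value outside its range is refused whole. The fingers move at their own pace and stop on an object; "grip_force" is the grip in N (left out, the last holds). Time passes only in rows, so rows that do not move let the fingers close. It gives the time, the measured TCP pose, the force, the opening and the grip force at its end, in the units of the state.
- readout.sense(): the state, without advancing time (a new reading comes with each control period).
- cams.snapshot(name): name is "side" or "top" or "wrist"; returns a dict with "pixels" (480x640x3 uint8, red, green, blue), "intrinsics" (3x3 intrinsics, pixels), "dist" ([k1, k2, p1, p2, k3] as OpenCV has them; the pictures are not rectified), "eye" and "rotation" of the camera in the world. Camera axes: x right, y down, z forward; pixel columns grow to the right and rows downward; lengths in m; the calibration is good to about 2 mm. A picture is of the moment at which its call begins. There is no depth.
- sign_off(): hands the job in; it is judged then, once.
The state is a dict: "t": time; "q": joint angles; "qd": joint speeds; "tau": joint torques, N m; "tcp_pos": TCP position; "tool_rot": TCP orientation; "force": force on the tool from outside, world axes, zero at the start; "ft_torque": the same for the moment, N m; "finger_gap": opening from 0.0 (shut) to 1.0 (fully open); "gripper_force": force on a finger pad.
Only numpy, scipy, OpenCV 4.12 (cv2) and the standard library are available. Lean on these libraries where they do the work, as an engineer would, in place of code of your own. Each camera call takes 0.05 s, during which the arm holds its last target. There are 200 camera calls.

## Task

Ready the kitchen scale on the walnut shelf for weighing yerba into the gourd that stands on it: with a fingertip, tap the round power key to wake it, then the square unit key to change it to grams, then the long tare key to zero out the gourd. Press each key lightly and on its own until it gives, let it spring back before the next, and leave the timer key alone. Pick nothing up; the scale, its gourd and everything else stay where they stand, and the hand ends clear.

Things in the scene. Friction and masses are not known exactly. Their poses are not given: they have to be found in the camera images.
- scale: Loose black kitchen scale, 240 (x) by 250 (y) mm, 1.2 kg, on the shelf. Origin: centre of its underside; z up, x from the key deck (robot side) to the steel weighing plate (150 by 234 mm, top 34 mm up, x from -35 to +115 mm), y left along the keys. Deck 28 mm high: thin display window, then in front a row of four grey keys. A push over 30 N is heavy-handed.
- power_key_top (a point): Centre of the top face of the power key: round, 24 mm across, leftmost. At rest 7.5 mm above the scale's deck (35.5 mm above the scale's underside); in the scale's frame it lies at x = -88 mm, y = 90 mm. Axes as the scale's.
- power_key (a joint): How far the power key is pressed down, m: 0 = up, 0.006 = fully down (still 1.5 mm above the deck). Sprung: starts to move at 1.5 N, registers past 0.0015 m (3.8 N), meets its hard stop at 10.5 N, springs back by itself.
- timer_key_top (a point): Centre of the top face of the timer key: narrow bar, 24 mm along x by 10 mm along y, second from left seen from the robot. At rest 7.5 mm above the scale's deck (35.5 mm above the scale's underside); in the scale's frame it lies at x = -88 mm, y = 43 mm. Axes as the scale's.
- timer_key (a joint): How far the timer key is pressed down, m: 0 = up, 0.006 = fully down (still 1.5 mm above the deck). Sprung: starts to move at 1.5 N, registers past 0.0015 m (3.8 N), meets its hard stop at 10.5 N, springs back by itself.
- unit_key_top (a point): Centre of the top face of the unit key: square, 21 by 21 mm, third from left. At rest 7.5 mm above the scale's deck (35.5 mm above the scale's underside); in the scale's frame it lies at x = -88 mm, y = -6 mm. Axes as the scale's.
- unit_key (a joint): How far the unit key is pressed down, m: 0 = up, 0.006 = fully down (still 1.5 mm above the deck). Sprung: starts to move at 1.5 N, registers past 0.0015 m (3.8 N), meets its hard stop at 10.5 N, springs back by itself.
- tare_key_top (a point): Centre of the top face of the tare key: long bar, 20 mm along x by 50 mm along y, rightmost. At rest 7.5 mm above the scale's deck (35.5 mm above the scale's underside); in the scale's frame it lies at x = -88 mm, y = -75 mm. Axes as the scale's.
- tare_key (a joint): How far the tare key is pressed down, m: 0 = up, 0.006 = fully down (still 1.5 mm above the deck). Sprung: starts to move at 1.5 N, registers past 0.0015 m (3.8 N), meets its hard stop at 10.5 N, springs back by itself.
- scale_gourd: Small brown calabash gourd cup with a steel collar, 77 mm wide and 81 mm high, loose, 0.14 kg, standing on the scale's weighing plate about 45 mm behind the scale's centre. Origin: centre of its underside, z up. To be left standing there.
- shelf: Dark walnut floating shelf, 300 mm (x) by 1100 mm (y), its top 100 mm above the counter, fixed to a low tiled upstand along its far edge; at its left end a 150 mm wide, 162 mm high lid cubby. Origin: on the counter under the shelf's centre; y along the shelf to the left.
- lid_door_handle (a point): Knob of the small walnut swing door (146 by 146 mm) on the front of the cubby; the door hangs on its left edge, more or less ajar, and moves freely. To be left alone.
- round_gourd: Wide calabash gourd with steel collar, 93 mm wide, 88 mm high, loose on the shelf beside the scale. Origin: centre of underside.
- tall_gourd: Tall calabash gourd with steel collar, 86 mm wide, 113 mm high, loose on the shelf beside the scale. Origin: centre of underside.
- canister: Matte grey canister with ribbed twist cap, 96 mm wide, 149 mm high, loose on the shelf beside the scale. Origin: centre of underside.
- bombilla: Steel bombilla (drinking straw with spoon filter), 213 mm long, 8 mm thick, lying on the shelf front to the right of the scale. Origin: middle of its underside; x along it.
- sugar_jar: Glass jar with steel cap, 72 mm wide, 95 mm high, on the counter at the right. Origin: centre of underside.
- brush: Small brush lying on the counter in front of the shelf at the left. Origin: on its underside; x along it.
Mind the look-alikes: they are no part of the job. Leave any orange look-alike of the scale_gourd alone.

How it is judged:
By the outcome, as a careful person would: the job done as asked, in the order asked, and still so for the second after the job is handed in, with the robot touching nothing.
It also fails if it takes over 38 s, if anything falls off the work surface, if the arm or the gripper's body presses on something with over 40 N, if the wrist force passes 120 N, or if a joint passes its speed limit or range.

## Working session

There is one attempt and no reset: what is moved stays moved. The work goes in short steps, Python scripts to look and compute and a tool call to move; the robot and the scene stay as the last step left them, time stands still between calls to the robot, and variables do not carry over. Pictures are saved under pics/ and viewed, at most 10 in all, crops included, and the job is handed in when it is done.

Besides the shell and the picture viewer there is one more tool, called after ">>>" as name(argument=value, ...) on one line, values as JSON. send_rows: Moves the arm, as the interface text tells. Its arguments: {"type":"object","properties":{"commands":{"type":"string"},"grip_force":{"type":"number"}},"required":["commands"]}

```bash
mkdir -p pics; cat > h.py <<'E'
from station import readout, cams, sign_off
import numpy as np, cv2
def snap(n,f):
    s=cams.snapshot(n); cv2.imwrite('pics/'+f,s['pixels'][:,:,::-1]); np.save('pics/'+f[:-4]+'.npy',s,allow_pickle=True); return s
def load(f): return np.load('pics/'+f+'.npy',allow_pickle=True).item()
def cast(s,px,z):
    u=cv2.undistortPoints(np.float64(px).reshape(-1,1,2),np.array(s['intrinsics']),np.array(s['dist'])).reshape(-1,2)
    d=np.c_[u,np.ones(len(u))]@np.array(s['rotation']).T
    e=np.array(s['eye']); return e+d*((z-e[2])/d[:,2])[:,None]
E
python3 - <<'E'
from h import *
a=snap('top','top1.png');b=snap('side','side1.png')
print(a['eye'],b['eye'],a['rotation']);s=readout.sense();print(s)
E
```

```text
[0.43001355 0.00934723 1.20879807] [ 0.16412114 -0.92232172  0.79843583] [ 0.70809825 -0.70300102  0.04380673 -0.04967297]
{'t': 0.1, 'q': array([ 1.08453457e+00,  5.28390671e-01,  1.43375023e+00, -9.07709990e-06,
        1.18137811e+00, -1.78495569e-01]), 'qd': array([-0.00029644, -0.00048617, -0.00405212, -0.00265496, -0.00096822,
       -0.00015438]), 'tau': array([-6.31774628e-05, -4.43303132e+01, -1.78587502e+01, -2.37795466e-04,
        3.88535220e-03, -1.83547172e-05]), 'tcp_pos': array([0.18898453, 0.59503844, 0.20552838]), 'tool_rot': array([ 1.53274710e-01,  9.88183149e-01, -9.11832247e-04, -3.10310510e-04]), 'force': array([ 0.3800281 , -0.36013795, -0.20684284]), 'ft_torque': array([ 0.00320386, -0.01068987,  0.04398783]), 'gripper_force': 0.0, 'finger_gap': 1.00197030859809}
```

View pics/top1.png

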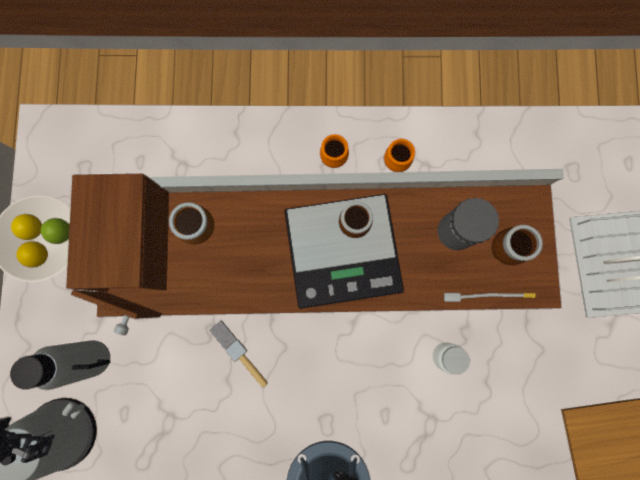

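View pics/side1.png

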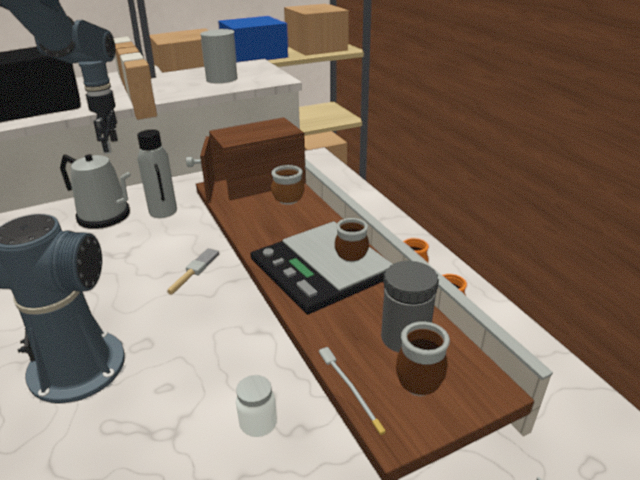

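The top view shows the black scale at (345,250). Its keys are power (311,293), timer (331,290), unit (352,287) and tare (381,283). The brown gourd stands on its plate at (356,219), and the orange look-alikes are behind the upstand at (334,150) and (400,154). The side view agrees. Next I'll segment the keys.

```bash
python3 - <<'E'
from h import *
def keys(f,box,lo):
    s=load(f);im=s['pixels'];x0,y0,x1,y1=box
    c=im[y0:y1,x0:x1].astype(int);g=c.max(2);sat=g-c.min(2)
    m=((g>lo)&(sat<25)).astype(np.uint8)
    n,l,st,ce=cv2.connectedComponentsWithStats(m)
    for i in range(1,n):
        if 25<st[i,4]<700: 
            p=ce[i]+[x0,y0]; print(f,p.round(1),st[i],cast(s,[p],.1355)[0].round(4))
keys('top1',(296,274,402,306),75)
keys('side1',(252,240,325,300),75)
for f,b in (('top1',(280,190,410,315)),('side1',(240,210,400,310))):
    im=load(f)['pixels'][b[1]:b[3],b[0]:b[2],::-1]; cv2.imwrite(f'pics/c_{f}.png',cv2.resize(im,None,fx=3,fy=3,interpolation=cv2.INTER_CUBIC))
a=cv2.imread('pics/c_top1.png');b=cv2.imread('pics/c_side1.png')
h=max(a.shape[0],b.shape[0]);P=lambda i:cv2.copyMakeBorder(i,0,h-i.shape[0],0,0,0)
o=np.hstack([P(a),P(b)]);cv2.imwrite('pics/crop.png',cv2.resize(o,None,fx=800/o.shape[1],fy=800/o.shape[1]))
# scale outline in top, dark deck corners
s=load('top1');print(cast(s,[[290,305],[402,291],[388,195],[287,208]],.128).round(4))
E
```

```text
Traceback (most recent call last):
  File "h.py", line 8, in cast
    d=np.c_[u,np.ones(len(u))]@np.array(s['rotation']).T
      ~~~~~~~~~~~~~~~~~~~~~~~~^~~~~~~~~~~~~~~~~~~~~~~~~~
ValueError: matmul: Input operand 1 has a mismatch in its core dimension 0, with gufunc signature (n?,k),(k,m?)->(n?,m?) (size 4 is different from 3)
```

```bash
sed -i "s/np.array(s\['rotation'\]).T/Rotation.from_quat(s['rotation']).as_matrix().T/; 2a from scipy.spatial.transform import Rotation" h.py; python3 - <<'E'
from h import *
def keys(f,box,lo):
    s=load(f);im=s['pixels'];x0,y0,x1,y1=box
    c=im[y0:y1,x0:x1].astype(int);g=c.max(2);sat=g-c.min(2)
    m=((g>lo)&(sat<25)).astype(np.uint8)
    n,l,st,ce=cv2.connectedComponentsWithStats(m)
    for i in range(1,n):
        if 25<st[i,4]<700: 
            p=ce[i]+[x0,y0]; print(f,p.round(1),st[i],cast(s,[p],.1355)[0].round(4))
keys('top1',(296,274,402,306),75)
keys('side1',(252,240,325,300),75)
for f,b in (('top1',(280,190,410,315)),('side1',(240,210,400,310))):
    im=load(f)['pixels'][b[1]:b[3],b[0]:b[2],::-1]; cv2.imwrite(f'pics/c_{f}.png',cv2.resize(im,None,fx=3,fy=3,interpolation=cv2.INTER_CUBIC))
a=cv2.imread('pics/c_top1.png');b=cv2.imread('pics/c_side1.png')
h=max(a.shape[0],b.shape[0]);P=lambda i:cv2.copyMakeBorder(i,0,h-i.shape[0],0,0,0)
o=np.hstack([P(a),P(b)]);cv2.imwrite('pics/crop.png',cv2.resize(o,None,fx=800/o.shape[1],fy=800/o.shape[1]))
s=load('top1');print(cast(s,[[290,305],[402,291],[388,195],[287,208]],.128).round(4))
E
```

```text
top1 [381.2 281.8] [ 74   2  23  12 208] [ 0.4899 -0.1194  0.1355]
top1 [351.8 286.3] [51  7 11 11 95] [ 0.4791 -0.0514  0.1355]
top1 [330.8 289.7] [32 10  6 12 55] [ 0.4709 -0.0029  0.1355]
top1 [310.5 292.6] [10 14 10 11 90] [0.4637 0.0439 0.1355]
side1 [267.9 251.4] [11  8 11  8 74] [0.463  0.0406 0.1355]
side1 [277.9 261. ] [21 18 11  7 54] [ 0.4701 -0.0055  0.1355]
side1 [289.2 271.5] [31 27 13 10 86] [ 0.4778 -0.0538  0.1355]
side1 [256.1 292.3] [  0  39  13  21 147] [ 0.3892 -0.0923  0.1355]
side1 [306.4 287.6] [ 45  39  20  18 192] [ 0.4889 -0.1224  0.1355]
[[ 0.4351  0.0913  0.128 ]
 [ 0.4694 -0.1683  0.128 ]
 [ 0.6973 -0.1384  0.128 ]
 [ 0.6643  0.1023  0.128 ]]
```

View pics/crop.png

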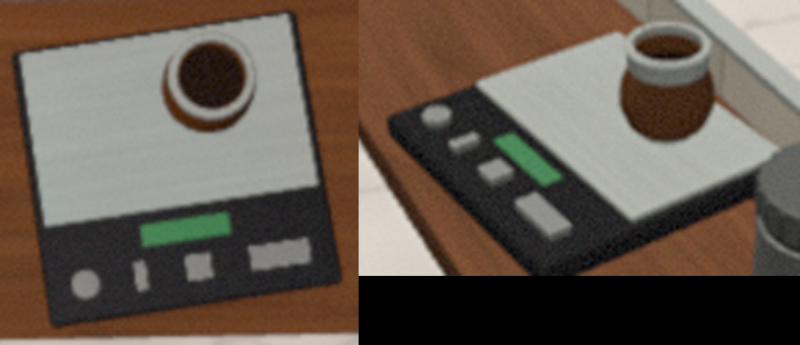

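>>> send_rows(commands="0 0 0 -1 -1;0 0 0 -1 -1;0 0 0 -1 -1;0 0 0 -1 -1;0 0 0 -1 -1;0 0 0 -1 -1;0 0 0 -1 -0.7;0 0 0 0 0", grip_force=20)

```text
t: 0.77
tcp_pos: [0.1902, 0.5975, 0.3508]
tool_rot: [-0.08, 0.997, 0.004, 0.002]
force: [-0.5, 0.0, -0.2]
finger_gap: 0.003
gripper_force: 0.0
```

>>> send_rows(commands="0 -0.3 -1 0 0;0 -0.3 -1 0 0;0 -0.3 -1 0 0;0 -0.3 -1 0 0;0 -0.3 -1 0 0;0 -0.3 -1 0 0;0 -0.3 -1 0 0;0 -0.3 -1 0 0;0 -0.3 -1 0 0;0 -0.3 -1 0 0;0 -0.3 -1 0 0;0 -0.3 -1 0 0;0 -0.3 -1 0 0;0 -0.3 -1 0 0;0 -0.3 -1 0 0;0 -0.3 -1 0 0;0 -0.3 -1 0 0;0 -0.3 -1 0 0;0 -0.3 -1 0 0;0 -0.3 -1 0 0")

```text
t: 2.43
tcp_pos: [0.3711, 0.2187, 0.3452]
tool_rot: [-0.079, 0.997, -0.0, -0.001]
force: [0.1, -0.5, 0.5]
finger_gap: -0.005
gripper_force: 0.0
```

>>> send_rows(commands="0 -0.35 -1 0 0;0 -0.35 -1 0 0;0 -0.35 -1 0 0;0 -0.35 -1 0 0;0 -0.35 -1 0 0;0 -0.35 -1 0 0;0 -0.35 -1 0 0;0 -0.35 -1 0 0;0 -0.35 -1 0 0;0 0 0 0 0;0 0 0 0 0")

```text
t: 3.35
tcp_pos: [0.4619, 0.0516, 0.3451]
tool_rot: [-0.078, 0.997, 0.0, -0.001]
force: [0.3, 1.4, 0.5]
finger_gap: 0.003
gripper_force: 0.0
```

>>> send_rows(commands="0 0 -0.44 1 0;0 0 0 1 0;0 0 0 1 0;0 0 0 1 0;0 0 0 1 0;0 0 0 1 0;0 0 0 1 0;0 0 0 1 0;0 0 0 0.2 0;0 0 0 0 0;0 0 0 0 0")

```text
t: 4.27
tcp_pos: [0.4637, 0.044, 0.1828]
tool_rot: [-0.08, 0.997, 0.0, 0.0]
force: [0.1, -0.4, 0.3]
finger_gap: 0.001
gripper_force: 0.0
```

```bash
python3 - <<'E'
from h import *
w=snap('wrist','w1.png');a=snap('side','s2.png')
im=a['pixels'][190:310,210:350,::-1]; im=cv2.resize(im,None,fx=3.4,fy=3.4,interpolation=cv2.INTER_CUBIC)
o=cv2.resize(w['pixels'][:,:,::-1],(544,408));im=im[:, :476]
cv2.imwrite('pics/both.png',cv2.resize(np.hstack([o,im]),None,fx=.78,fy=.78))
s=readout.sense();print(s['t'],s['tcp_pos'],s['force'])
E
```

```text
4.3667 [0.46454679 0.04369183 0.183509  ] [-0.36207334  0.88447371 -0.03409486]
```

View pics/both.png

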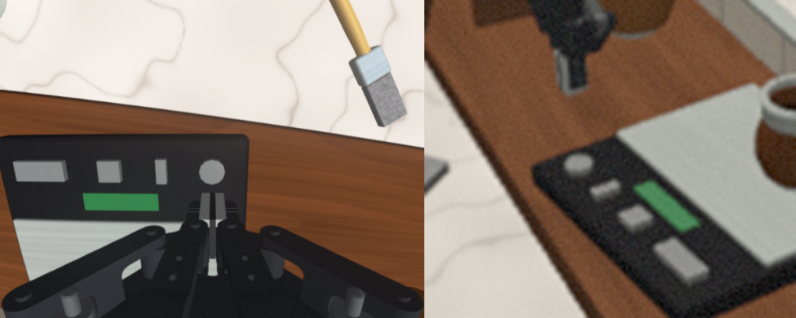

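The wrist view shows all four keys, with power at about (319,259) full-size, in line with the closed fingertips. In the side view the tip hangs above the power key. I'll measure the keys from this close view as a check.

```bash
python3 - <<'E'
from h import *
s=load('w1');im=s['pixels'][225:290,10:360].astype(int)
g=im.max(2);m=((g>105)&(g-im.min(2)<25)).astype(np.uint8)
n,l,st,ce=cv2.connectedComponentsWithStats(m)
for i in range(1,n):
    if st[i,4]>250: p=ce[i]+[10,225];print(p.round(1),st[i],cast(s,[p],.1355)[0].round(4))
E
```

```text
[242.2 258.8] [224  16  17  37 577] [ 0.471  -0.0032  0.1355]
[319.4 259.2] [ 291   16   38   37 1089] [0.4637 0.0432 0.1355]
[ 58.8 258.2] [  10   19   78   30 2159] [ 0.4895 -0.1189  0.1355]
[163.5 258.5] [ 136   18   36   32 1056] [ 0.4786 -0.0513  0.1355]
```

The wrist, top and side views agree within 3 mm, so I'll approach power.

>>> send_rows(commands="0 0 0 1 0;0 0 0 0.65 0;0 0 0 0 0;0 0 0 0 0;0 0 0 0 0")

```text
t: 4.78
tcp_pos: [0.4647, 0.0434, 0.1505]
tool_rot: [-0.08, 0.997, -0.0, 0.001]
force: [-0.4, 0.4, -0.3]
finger_gap: 0.002
gripper_force: 0.0
```

>>> send_rows(commands="0 0 0 0.1 0;0 0 0 0 0;0 0 0 0.1 0;0 0 0 0 0;0 0 0 0 0")

```text
t: 5.2
tcp_pos: [0.4637, 0.0435, 0.1455]
tool_rot: [-0.08, 0.997, -0.0, -0.0]
force: [-0.4, 0.2, 0.0]
finger_gap: -0.003
gripper_force: 0.0
```

>>> send_rows(commands="0 0 0 0.1 0;0 0 0 0.05 0;0 0 0 0 0;0 0 0 0 0")

```text
t: 5.53
tcp_pos: [0.4636, 0.0435, 0.1423]
tool_rot: [-0.08, 0.997, 0.0, -0.0]
force: [0.3, 0.5, 0.3]
finger_gap: -0.001
gripper_force: 0.0
```

>>> send_rows(commands="0 0 0 0.05 0;0 0 0 0.05 0;0 0 0 0 0;0 0 0 0 0")

```text
t: 5.87
tcp_pos: [0.4637, 0.0435, 0.1403]
tool_rot: [-0.08, 0.997, 0.0, -0.0]
force: [0.3, -0.6, -0.2]
finger_gap: 0.002
gripper_force: 0.0
```

>>> send_rows(commands="0 0 0 0.05 0;0 0 0 0 0;0 0 0 0 0")

```text
t: 6.12
tcp_pos: [0.4637, 0.0435, 0.1394]
tool_rot: [-0.08, 0.997, -0.0, -0.0]
force: [-0.2, 0.2, -0.5]
finger_gap: 0.002
gripper_force: 0.0
```

>>> send_rows(commands="0 0 0 0.05 0;0 0 0 0 0;0 0 0 0 0")

```text
t: 6.37
tcp_pos: [0.4637, 0.0435, 0.1384]
tool_rot: [-0.08, 0.997, 0.0, -0.0]
force: [0.2, -0.3, -0.2]
finger_gap: -0.002
gripper_force: 0.0
```

```bash
python3 - <<'E'
from h import *
w=snap('wrist','w2.png');a=snap('side','s3.png')
im=a['pixels'][210:290,220:320,::-1]; im=cv2.resize(im,(500,400),interpolation=cv2.INTER_CUBIC)
o=cv2.resize(w['pixels'][200:400,190:440,::-1],(500,400))
cv2.imwrite('pics/both2.png',cv2.resize(np.hstack([o,im]),None,fx=.8,fy=.8))
s=readout.sense();print(s['tcp_pos'],s['force'])
E
```

```text
[0.4637615  0.04346299 0.13842217] [ 0.01618055  0.11387404 -0.03431519]
```

View pics/both2.png

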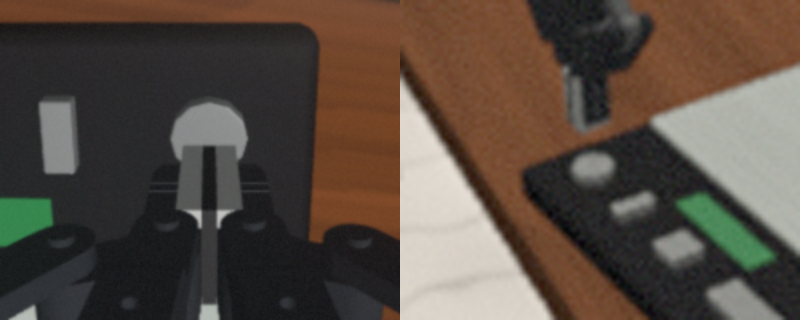

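The tip has not reached the key yet: the side view shows it above the key top, and the wrist view shows it lined up with the key. I'll triangulate its height.

```bash
python3 - <<'E'
from h import *
s=load('s3');w=load('w2')
for z in (.13,.14,.15,.16,.17): print(z,cast(s,[[266.8,242.3]],z)[0].round(4),cast(w,[[321,292]],z)[0].round(4))
print(w['eye'], 'key now',cast(w,[[320,287-3]],.1355))
im=w['pixels'][255:300,290:350].astype(int);g=im.max(2)
print(g[::3,31], )
t=load('side1');print(cast(t,[[267.9,251.4]],.1355))
E
```

```text
0.13 [0.4765 0.0868 0.13  ] [0.4689 0.0444 0.13  ]
0.14 [0.4718 0.0717 0.14  ] [0.4648 0.0438 0.14  ]
0.15 [0.4672 0.0566 0.15  ] [0.4607 0.0431 0.15  ]
0.16 [0.4625 0.0415 0.16  ] [0.4566 0.0424 0.16  ]
0.17 [0.4578 0.0264 0.17  ] [0.4525 0.0417 0.17  ]
[0.397057   0.03262028 0.30601707] key now [[0.46251678 0.04289927 0.1355    ]]
[ 45  44  64 122 147 144 144 141 143 141 140 143  63  29  27]
[[0.46307847 0.04074202 0.1355    ]]
```

Side ray and TCP line meet at z≈0.158, so the tip is still about 2 cm above the key. I'll keep descending in guarded steps.

>>> send_rows(commands="0 0 0 0.1 0;0 0 0 0.1 0;0 0 0 0.1 0;0 0 0 0 0;0 0 0 0 0")

```text
t: 6.88
tcp_pos: [0.4636, 0.0435, 0.1322]
tool_rot: [-0.08, 0.997, 0.0, -0.0]
force: [-0.4, -0.3, 0.5]
finger_gap: 0.0
gripper_force: 0.0
```

>>> send_rows(commands="0 0 0 0.1 0;0 0 0 0.1 0;0 0 0 0 0;0 0 0 0 0")

```text
t: 7.22
tcp_pos: [0.4636, 0.0435, 0.1283]
tool_rot: [-0.08, 0.997, 0.0, -0.0]
force: [0.2, 0.2, 0.2]
finger_gap: -0.001
gripper_force: 0.0
```

>>> send_rows(commands="0 0 0 0.1 0;0 0 0 0.05 0;0 0 0 0 0;0 0 0 0 0")

```text
t: 7.55
tcp_pos: [0.4637, 0.0435, 0.1253]
tool_rot: [-0.08, 0.997, 0.0, -0.0]
force: [0.1, -0.0, -0.4]
finger_gap: -0.002
gripper_force: 0.0
```

```bash
python3 - <<'E'
from h import *
w=snap('wrist','w3.png');a=snap('side','s4.png')
im=a['pixels'][210:290,220:320,::-1]; im=cv2.resize(im,(500,400),interpolation=cv2.INTER_CUBIC)
o=cv2.resize(w['pixels'][200:400,190:440,::-1],(500,400))
cv2.imwrite('pics/both3.png',cv2.resize(np.hstack([o,im]),None,fx=.8,fy=.8))
s=readout.sense();print(s['tcp_pos'],s['force'],s['q'])
E
```

```text
[0.46378439 0.04347931 0.12541601] [ 0.25284412 -0.12662439 -0.51353818] [-1.47119902e-01  4.48500808e-01  1.90451940e+00 -1.90390204e-05
  7.88548035e-01 -1.87791816e+00]
```

View pics/both3.png

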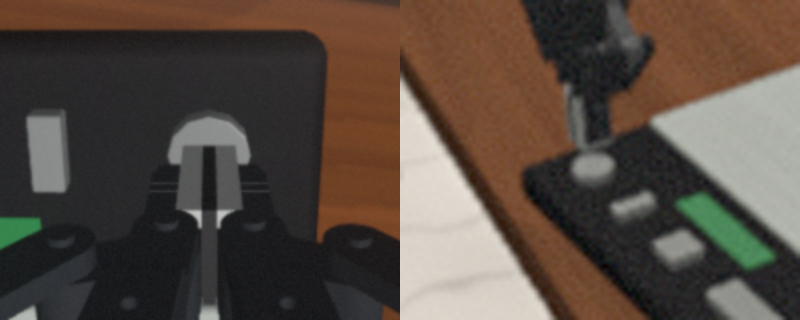

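The side view shows the tip about 1 cm above the power key and centred over it. I'll keep going.

>>> send_rows(commands="0 0 0 0.1 0;0 0 0 0.1 0;0 0 0 0.1 0;0 0 0 0 0;0 0 0 0 0")

```text
t: 8.07
tcp_pos: [0.4636, 0.0435, 0.1192]
tool_rot: [-0.08, 0.997, 0.0, -0.0]
force: [-0.2, 0.5, 0.1]
finger_gap: 0.0
gripper_force: 0.0
```

>>> send_rows(commands="0 0 0 0.1 0;0 0 0 0 0;0 0 0 0 0")

```text
t: 8.32
tcp_pos: [0.4637, 0.0435, 0.1173]
tool_rot: [-0.08, 0.997, 0.0, -0.0]
force: [-0.3, -0.0, -1.4]
finger_gap: -0.003
gripper_force: 0.0
```

>>> send_rows(commands="0 0 0 0.1 0;0 0 0 0 0;0 0 0 0 0")

```text
t: 8.57
tcp_pos: [0.4636, 0.0435, 0.1153]
tool_rot: [-0.08, 0.997, 0.0, -0.0]
force: [0.1, -0.1, -0.1]
finger_gap: -0.0
gripper_force: 0.0
```

>>> send_rows(commands="0 0 0 0.1 0;0 0 0 0 0;0 0 0 0 0")

```text
t: 8.82
tcp_pos: [0.4636, 0.0435, 0.1133]
tool_rot: [-0.08, 0.997, 0.0, -0.0]
force: [0.1, 0.5, -0.1]
finger_gap: 0.006
gripper_force: 0.0
```

>>> send_rows(commands="0 0 0 0.1 0;0 0 0 0 0;0 0 0 0 0")

```text
t: 9.07
tcp_pos: [0.4637, 0.0435, 0.1113]
tool_rot: [-0.08, 0.997, 0.0, -0.0]
force: [-0.6, -0.7, 0.3]
finger_gap: -0.001
gripper_force: 0.0
```

>>> send_rows(commands="0 0 0 0.1 0;0 0 0 0 0;0 0 0 0 0")

```text
t: 9.32
tcp_pos: [0.4639, 0.0435, 0.1096]
tool_rot: [-0.08, 0.997, -0.0, 0.0]
force: [-0.5, 0.0, 3.1]
finger_gap: -0.001
gripper_force: 1.5
```

>>> send_rows(commands="0 0 0 0.1 0;0 0 0 0 0;0 0 0 0 0")

```text
t: 9.57
tcp_pos: [0.464, 0.0435, 0.1077]
tool_rot: [-0.08, 0.997, -0.0, 0.0]
force: [-1.1, -0.3, 5.0]
finger_gap: 0.001
gripper_force: 2.9
```

>>> send_rows(commands="0 0 0 0.05 0;0 0 0 0 0;0 0 0 0 0")

```text
t: 9.82
tcp_pos: [0.464, 0.0435, 0.1068]
tool_rot: [-0.08, 0.997, -0.0, 0.0]
force: [-0.9, 0.7, 7.2]
finger_gap: -0.002
gripper_force: 3.5
```

>>> send_rows(commands="0 0 0 -0.5 0;0 0 0 -0.75 0;0 0 0 0 0;0 0 0 0 0;0 0 -0.81 0 0;0 0 -1 0 0;0 0 -1 0 0;0 0 -1 0 0;0 0 -1 0 0;0 0 0 0 0;0 0 0 0 0;0 0 0 0 0")

```text
t: 10.82
tcp_pos: [0.4781, -0.0508, 0.1306]
tool_rot: [-0.08, 0.997, 0.001, -0.001]
force: [0.2, 0.4, 0.1]
finger_gap: 0.003
gripper_force: 0.0
```

```bash
python3 - <<'E'
from h import *
w=snap('wrist','w4.png');a=snap('side','s5.png')
im=a['pixels'][210:310,220:345,::-1]; im=cv2.resize(im,(500,400),interpolation=cv2.INTER_CUBIC)
o=cv2.resize(w['pixels'][200:400,190:440,::-1],(500,400))
cv2.imwrite('pics/both4.png',cv2.resize(np.hstack([o,im]),None,fx=.8,fy=.8))
s=readout.sense();print(s['tcp_pos'],s['force'])
E
```

```text
[ 0.47824055 -0.05041583  0.13093367] [ 0.95897953 -1.12636735  0.64705802]
```

View pics/both4.png

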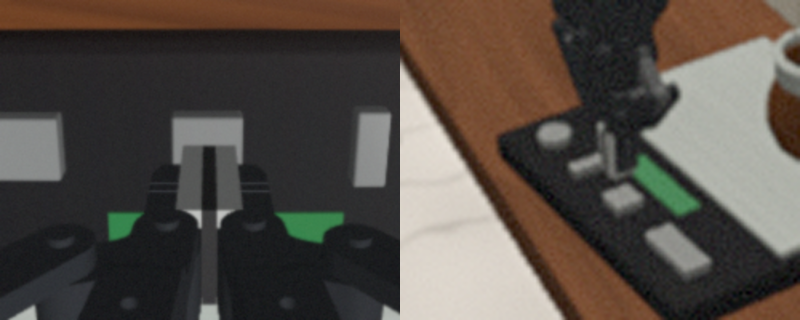

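Power has sprung back, the scale is unmoved, and the tip is centred above the square unit key. Pressing unit now.

>>> send_rows(commands="0 0 0 0.5 0;0 0 0 0.4 0;0 0 0 0.1 0;0 0 0 0 0;0 0 0 0.1 0;0 0 0 0 0;0 0 0 0 0")

```text
t: 11.5
tcp_pos: [0.4788, -0.051, 0.1097]
tool_rot: [-0.08, 0.997, 0.0, -0.0]
force: [-1.7, 2.8, 3.1]
finger_gap: -0.001
gripper_force: 1.5
```

>>> send_rows(commands="0 0 0 0.1 0;0 0 0 0 0;0 0 0 0 0")

```text
t: 11.75
tcp_pos: [0.4789, -0.0512, 0.1077]
tool_rot: [-0.08, 0.997, 0.0, 0.0]
force: [-2.0, 2.1, 6.3]
finger_gap: -0.002
gripper_force: 2.9
```

>>> send_rows(commands="0 0 0 0.05 0;0 0 0 0 0;0 0 0 0 0")

```text
t: 12.0
tcp_pos: [0.4789, -0.0512, 0.1069]
tool_rot: [-0.08, 0.997, 0.0, 0.0]
force: [-1.7, 3.1, 7.1]
finger_gap: -0.001
gripper_force: 3.5
```

>>> send_rows(commands="0 0 0 -0.5 0;0 0 0 -0.75 0;0 0 0 0 0;0 0 0 0 0;0 0 -0.72 0 0;0 0 -0.9 0 0;0 0 -0.9 0 0;0 0 -0.9 0 0;0 0 0 0 0;0 0 0 0 0;0 0 0 0 0")

```text
t: 12.92
tcp_pos: [0.4891, -0.1184, 0.1306]
tool_rot: [-0.08, 0.997, 0.001, -0.001]
force: [-0.8, 0.8, 0.2]
finger_gap: 0.0
gripper_force: 0.0
```

```bash
python3 - <<'E'
from h import *
w=snap('wrist','w5.png');a=snap('side','s6.png')
im=a['pixels'][210:310,220:345,::-1]; im=cv2.resize(im,(500,400),interpolation=cv2.INTER_CUBIC)
o=cv2.resize(w['pixels'][200:400,190:440,::-1],(500,400))
cv2.imwrite('pics/both5.png',cv2.resize(np.hstack([o,im]),None,fx=.8,fy=.8))
s=readout.sense();print(s['tcp_pos'],s['force'])
E
```

```text
[ 0.48925775 -0.11804199  0.13095712] [0.17268514 0.53053812 0.2689141 ]
```

View pics/both5.png

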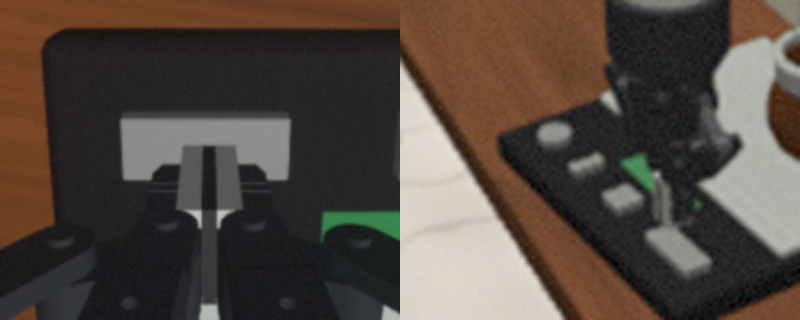

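The unit key is back up, and the tip is above the middle of the long tare key (wrist crop: key centre 205, tip 209). Pressing tare, with a guarded final step.

>>> send_rows(commands="0 0 0 0.5 0;0 0 0 0.4 0;0 0 0 0.1 0;0 0 0 0 0;0 0 0 0.1 0;0 0 0 0 0;0 0 0 0 0")

```text
t: 13.6
tcp_pos: [0.4897, -0.1185, 0.1097]
tool_rot: [-0.08, 0.997, 0.0, -0.0]
force: [-1.0, 1.8, 3.6]
finger_gap: -0.001
gripper_force: 1.5
```

>>> send_rows(commands="0 0 0 0.1 0;0 0 0 0.05 0;0 0 0 0 0;0 0 0 0 0")

```text
t: 13.93
tcp_pos: [0.4899, -0.1187, 0.1069]
tool_rot: [-0.08, 0.997, 0.0, 0.0]
force: [-1.3, 3.1, 5.8]
finger_gap: 0.001
gripper_force: 3.5
```

>>> send_rows(commands="0 0 0 -0.5 0;0 0 0 -1 0;0 0 0 -1 0;0 0 0 -1 0;0 0 0 -1 0;0 0 0 -1 0;0 0 0 -1 0;0 0 0 -1 0;0 0 0 0 0;0 0 0 0 0;0 0 0 0 0")

```text
t: 14.85
tcp_pos: [0.4895, -0.119, 0.2558]
tool_rot: [-0.08, 0.997, 0.0, -0.0]
force: [0.2, 0.8, 0.0]
finger_gap: 0.001
gripper_force: 0.0
```

```bash
python3 - <<'E'
from h import *
w=snap('wrist','w6.png');a=snap('side','s7.png')
o=np.hstack([cv2.resize(x['pixels'][:,:,::-1],(400,300)) for x in (w,a)])
cv2.imwrite('pics/end.png',o)
s=readout.sense();print(s['t'],s['tcp_pos'],s['force'])
d0=load('side1')['pixels'][240:300,250:300].astype(int);d1=a['pixels'][240:300,250:300].astype(int);print(abs(d0-d1).mean())
E
```

```text
14.95 [ 0.48909552 -0.11875069  0.25512953] [-0.8973861  -0.00257286 -0.15569009]
3.8164444444444445
```

View pics/end.png

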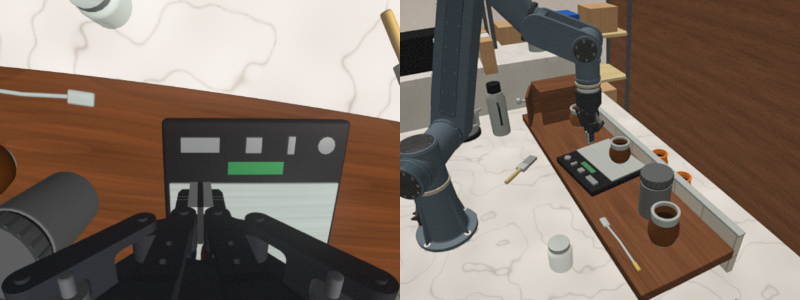

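The final views show all keys up, the scale and gourd in place, and the hand clear.

```bash
python3 -c "
from station import sign_off;print(sign_off())"
```

```text
the job is handed in; nothing more can be done
None
```

I pressed power, unit and tare once each, in that order, at about 6–7 N each (a key registers at 3.8 N). All keys sprang back, the timer key was left alone, nothing looked moved in the last pictures, and I handed the job in at about 15 s with the hand clear; no verdict came back.

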